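# Present a coated plate at the open end of the coating board

## Robot

A 7-joint arm with a two-finger parallel gripper is mounted at the origin on a cart in front of the work surface, level with it; the furniture and walls round the work are solid. World frame = base frame: x ahead of the robot, y to its left, z up, the work surface at z = 0. Lengths are in mm, angles in degrees, forces in N, time in s.
With the tool pointing down it reaches from about 400 to 875 mm from the base axis. Payload 4.4 kg.
Tool frame: the origin (TCP) lies midway between the tips of the shut fingers; the grasp point (between the pads) lies 19 mm behind it (manip.grip_depth is the distance from the TCP to the grasp point, in mm); z points along the fingers, y is the line along which they close (so a half turn about z gives the same grasp; the last joint's range is limited). The gripper opens to 85 mm and grips with 20 to 120 N. Pads are 22 mm wide; open, the fingers measure 114 mm over their backs; the gripper's body (76 mm by 85 mm) begins 54 mm behind the grasp point. The pads swing forward as they close: fully open they stand 13 mm farther back than shut.
Start: joints at [-68.228, 36.005, 2.206, 86.941, -1.547, 57.084, -1.146], TCP at [280.246, 586.498, 231.313] pointing down, gripper open.
Joint ranges: [-175.42, 175.42], [-21.48, 121.26], [-71.46, 75.88], [10.55, 141.38], [-63.04, 243.04], [13.31, 113.54], [-168.57, 168.57]. Speed limits (degrees/s): [147.25, 147.25, 180, 180, 180, 180, 180].

## Interface

Orientations are given as a 3x3 rotation matrix whose columns are the frame's x, y, z axes.
In Python, from bench import manip, imaging, look_for gives the robot as it stands. The module is installed in compiled form; this text tells all that it offers.
- The arm moves only by the tool step_arm, never from a script. Its argument "plan" is text: rows parted by semicolons, each of 5 numbers parted by spaces: the shift along the tool's x, y, z scaled (see below), then the turn about the tool's z scaled (see below), then the opening, from 0 (shut) to 1 (fully open). A call has 1 to 8 rows; each row is the pose to reach, as a shift and turn from the pose commanded when the call began, along the tool's axes at that moment; what a row does not reach only later rows make up. The controller multiplies each number of a shift by 750 mm and each number of a turn by 45 degrees. A row lasts 1/10 s, in which the tool goes at most 50 mm and 8.59 degrees, less where a joint would pass 70% of its speed; a pose out of reach is approached as far as the arm can. A call with a number of a shift or a turn outside -1 to 1 is refused whole. A call with a gripper value outside its range is refused whole. The fingers move at their own pace and stop on an object; "squeeze" is the grip in N (left out, the last holds). Time passes only in rows, so rows that repeat a pose let the fingers close. It gives the time, the measured TCP pose, the force, the opening and the grip force at its end, in the units of the state.
- manip.state(): the state, without advancing time (a new reading comes with each control period).
- imaging.camera(name): name is "scene" or "top" or "wrist"; returns the picture (400x640x3 uint8, red, green, blue); there is no depth.
- imaging.camera_model(name): a dict with "fx", "fy", "cx", "cy" (pixels), "cam_to_world" (4x4, takes a point from camera to world coordinates). Camera axes: x right, y down, z forward; pixel columns grow to the right and rows downward; lengths in mm; the calibration is good to about 2 mm. A picture is of the moment at which its call begins: read the wrist's pose just before it. camera_model takes no time and is no camera call; for the wrist camera it gives the pose at the moment of the call.
- manip.finish_job(): hands the job in; it is judged then, once.
Trained networks look in the newest picture that a camera, given by its name, has taken for a name from the list of things; names that differ only in an ending like _2 or _b are one class to them, and where a whole thing is asked for, a point or a joint stands for the part that bears it (a point fixed in the world has none). Each returns a list of dicts, best first, with "p" (0 to 1); they miss things now and then, are a little off and sometimes report something else, mostly with a low value. They report only what shows in the picture. A call takes as long as a camera call. They do not tell look-alikes from the thing itself.
- look_for(camera, label): "bbox" ([left, top, width, height] in pixels, round what is visible of it).
The state is a dict: "clock": time; "q": joint angles; "dq": joint speeds; "tau": joint torques, N m; "ee_pos": TCP position; "orientation": TCP orientation; "force": force on the tool from outside, world axes, zero at the start; "moment": the same for the moment, N m; "opening": opening from 0.0 (shut) to 1.0 (fully open); "finger_force": force on a finger pad.
Only numpy, scipy, OpenCV 4.12 (cv2) and the standard library are available. Lean on these libraries where they do the work, as an engineer would, in place of code of your own. Each camera call takes 0.05 s, during which the arm holds its last target. There are 200 camera calls.

## Task

A freshly dried glass thin-layer plate lies on the coating board. Make it ready to be picked up by its edge: with a fingertip swing the little steel stop fully back out of the way, and push the plate by its glass edges flush against the long back rail and along it until it overhangs the open end of the board by about 30 mm. Only push: do not pinch, lift or tip the plate, do not touch its white coated face, and leave the other things alone.

Things in the scene. Friction and masses are not known exactly. Their poses are not given: they have to be found in the camera images.
- board: Black coating board fixed to the bench, level, 155 mm (its x) by 340 mm (its y); origin at the centre of its outline, on the bench; flat top 40 mm above it. +x points to the back rail, +y to the closed end (robot's left), -y to the open end (y = -170 mm). The near side and the open end have no lip. A 6 mm dowel, 10 mm high, stands at x -62.5, y -144 mm.
- open_edge (a point): Point on the top edge of the board's open end (x +15, y -170 mm in the board), in front of the middle of a plate that is flush against the rail. Axes as the board's.
- stop (a joint): Swivel stop. 0 = bar points to the board's +x, across the open end; it cannot swing outward, so the plate cannot push it open. Grows counter-clockwise from above, swinging inward over the board, to 1.57 rad = fully back against the dowel, pointing to the board's +y; there it clears a plate flush against the rail by 10 mm. Light friction (about 1 N at the tip), no spring; stays where left.
- stop_tip (a point): On the stop: flat steel bar 14 mm wide, 1 to 10 mm above the board's top, pivot at x -52, y -154 mm in the board, round free end 50 mm from the pivot, tail 14 mm the other way; pivot screw 13 mm above the top. This point: 42 mm from the pivot towards the free end, mid-height. x axis along the bar away from the pivot.
- plate: Square glass plate 100 x 100 mm, 5 mm thick, 0.13 to 0.21 kg, lying loose and flat on the board. Origin: centre of its underside. Axes along its sides, z up. Flush against the rail its origin is at x = +15 mm in the board.
- coating: White coated layer on top of the plate (part of it), 90 x 90 mm, 1 mm thick, leaving a 5 mm bare glass margin all round; origin at the centre of the layer's underside. Not to be touched.
- small_beaker: Small glass beaker 49 x 47 x 59 mm standing behind the rail; origin at the centre of its underside. Leave it alone.
- weighing_bottle: Short clear glass jar, 36 mm across, 52 mm high, standing behind the rail; origin at the centre of its underside. Leave it alone.
- spatula: Flat steel spatula 12 x 152 x 4 mm lying on the bench off the board's closed end; origin at the centre of its underside, y along it. Leave it alone.
- rail (a point): Middle of the back rail's inner face, at the board's top (x = +65 mm in the board; axes as the board's). The aluminium rail is 12.5 mm wide, stands 8 mm above the top and runs along the whole far side. A like lip, 10 mm wide, closes the +y end (inner face at y = +160 mm).
Mind the look-alikes: they are no part of the job. What is shaped like the plate but red or yellow is not meant.

How it is judged:
By the outcome, as a careful person would: the job done as asked, in the order asked, and still so for the second after the job is handed in, with the robot touching nothing.
It also fails if it takes over 64 s, if anything falls off the work surface, if the arm or the gripper's body presses on something with over 40 N, if the wrist force passes 120 N, or if a joint passes its speed limit or range.

## Working session

There is one attempt and no reset: what is moved stays moved. The work goes in short steps, Python scripts to look and compute and a tool call to move; the robot and the scene stay as the last step left them, time stands still between calls to the robot, and variables do not carry over. Pictures are saved under pics/ and viewed, at most 10 in all, crops included, and the job is handed in when it is done.

Besides the shell and the picture viewer there is one more tool, called by a JSON object that holds its "name" and its "arguments", one argument or row to a line. step_arm: Moves the arm, as the interface text tells. Its arguments: {"type":"object","properties":{"plan":{"type":"string"},"squeeze":{"type":"number"}},"required":["plan"]}

```bash
mkdir -p pics; python3 - <<'E'
from bench import manip, imaging, look_for
import cv2, numpy as np
for c in ("scene","top"):
    im=imaging.camera(c); cv2.imwrite(f"pics/{c}0.png",cv2.cvtColor(im,cv2.COLOR_RGB2BGR))
    for l in ("board","stop","plate","coating","spatula"):
        print(c,l,[( [round(v) for v in d["bbox"]],round(d["p"],2)) for d in look_for(c,l)][:3])
    m=imaging.camera_model(c); print({k:np.round(v,3).tolist() for k,v in m.items()})
s=manip.state(); print(s["clock"],s["ee_pos"],np.round(s["orientation"],3).tolist(),s["opening"])
E
```

```text
scene board [([246, 170, 124, 77], 0.76)]
scene stop []
scene plate [([406, 290, 58, 39], 0.92), ([182, 159, 36, 22], 0.89), ([284, 187, 49, 32], 0.7)]
scene coating [([184, 160, 34, 19], 0.91), ([405, 290, 57, 36], 0.64), ([283, 190, 42, 28], 0.59)]
scene spatula []
{'fx': 469.753, 'fy': 469.753, 'cx': 320.978, 'cy': 192.739, 'cam_to_world': [[0.677, -0.413, 0.609, -242.382], [-0.736, -0.371, 0.567, -881.534], [-0.008, -0.832, -0.555, 786.799], [0.0, 0.0, 0.0, 1.0]]}
top board [([264, 195, 96, 43], 0.88)]
top stop [([354, 219, 3, 16], 0.51)]
top plate [([303, 207, 29, 27], 0.67), ([183, 227, 34, 36], 0.67), ([420, 207, 39, 41], 0.56)]
top coating [([421, 210, 33, 33], 0.95), ([186, 231, 32, 32], 0.85), ([305, 207, 27, 24], 0.56)]
top spatula [([304, 206, 31, 28], 0.75), ([236, 211, 22, 27], 0.43)]
{'fx': 388.085, 'fy': 388.085, 'cx': 320.772, 'cy': 203.239, 'cam_to_world': [[-0.066, -0.975, 0.212, 269.347], [-0.998, 0.066, -0.011, -127.006], [-0.003, -0.212, -0.977, 1412.262], [0.0, 0.0, 0.0, 1.0]]}
0.6 [280.23900824 586.49614631 231.33166578] [[-0.902, 0.431, -0.0], [0.431, 0.902, 0.0], [0.0, 0.0, -1.0]] 0.9983612738124034
```

View pics/top0.png

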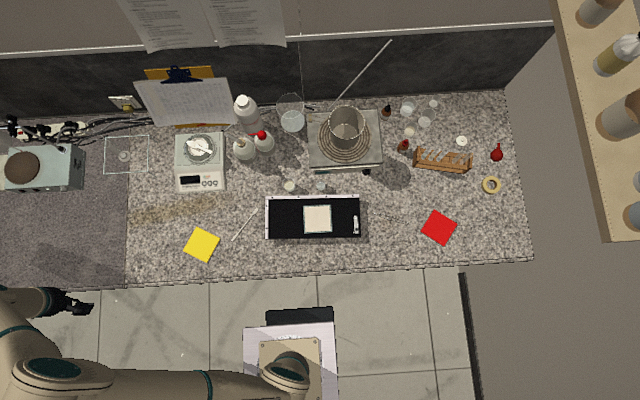

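View pics/scene0.png

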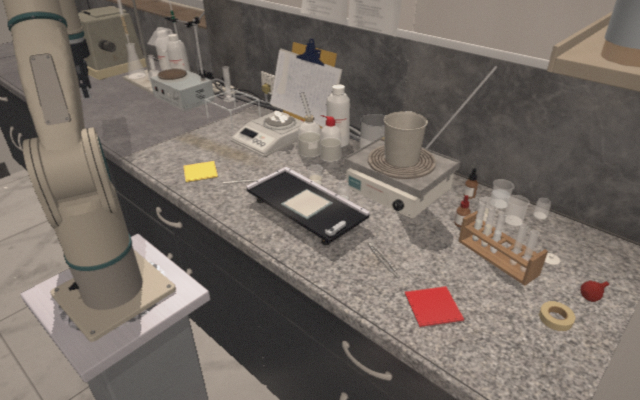

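The top view shows the white plate on the black board at (317,219). The look-alikes are yellow at (201,244) and red at (438,228), so I choose the white one. The stop is near (355,226). Next is a close crop to check this.

```bash
cat > h.py <<'E'
from bench import manip, imaging, look_for
import cv2, numpy as np
def ray(m,u,v,z):
    T=np.array(m["cam_to_world"]); d=T[:3,:3]@np.array([(u-m["cx"])/m["fx"],(v-m["cy"])/m["fy"],1]); o=T[:3,3]
    return o+d*(z-o[2])/d[2]
def proj(m,P):
    T=np.array(m["cam_to_world"]); p=T[:3,:3].T@(np.array(P)-T[:3,3]); return p[0]/p[2]*m["fx"]+m["cx"],p[1]/p[2]*m["fy"]+m["cy"]
def save(n,im): cv2.imwrite(f"pics/{n}.png",cv2.cvtColor(im,cv2.COLOR_RGB2BGR))
E
python3 - <<'E'
from h import *
a=imaging.camera("top"); m=imaging.camera_model("top")
save("crop0",cv2.resize(a[185:250,255:370],None,fx=6.9,fy=6.9,interpolation=cv2.INTER_CUBIC))
for uv in [(265,196),(360,196),(361,238),(266,239),(304,206),(331,205),(331,233),(304,234)]: print(uv,ray(m,*uv,40).round())
E
```

```text
(265, 196) [607.  57.  40.]
(360, 196) [ 584. -287.   40.]
(361, 238) [ 431. -277.   40.]
(266, 239) [450.  60.  40.]
(304, 206) [561. -82.  40.]
(331, 205) [ 558. -179.   40.]
(331, 233) [ 456. -172.   40.]
(304, 234) [459. -76.  40.]
```

View pics/crop0.png

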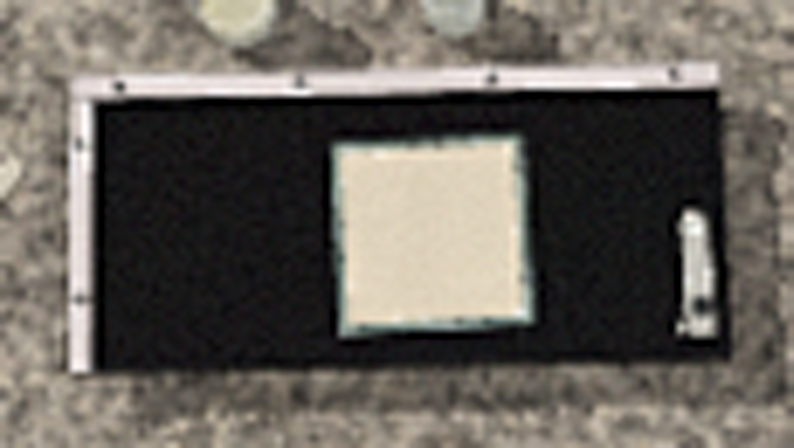

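The crop confirms the white-coated plate with a bare glass margin, about 25 mm from the rail. The stop bar points to +x (free end at crop (692,212), pivot (700,303)). I'll move above the board with the fingers shut.

{"name": "step_arm", "arguments": {
  "plan": "-0.676 -0.735 0 -0.48 0;-0.676 -0.735 0 -0.48 0;-0.676 -0.735 0 -0.48 0;-0.676 -0.735 0 -0.48 0;-0.676 -0.735 0 -0.48 0;-0.676 -0.735 0 -0.48 0;-0.676 -0.735 0 -0.48 0;-0.676 -0.735 0 -0.48 0"
}}

```text
clock: 1.45
ee_pos: [398.1, 202.2, 231.7]
orientation: [[-0.998, 0.069, 0.001], [0.069, 0.998, 0.0], [-0.001, 0.001, -1.0]]
force: [1.1, -0.4, 0.3]
opening: 0.0
finger_force: 0.0
```

{"name": "step_arm", "arguments": {
  "plan": "-0.156 -0.473 -0.06 0 0;-0.156 -0.473 -0.06 0 0;-0.156 -0.473 -0.06 0 0;-0.156 -0.473 -0.06 0 0;-0.156 -0.473 -0.06 0 0;-0.156 -0.473 -0.06 0 0;-0.156 -0.473 -0.06 0 0;-0.156 -0.473 -0.06 0 0"
}}

```text
clock: 2.25
ee_pos: [490.4, -163.1, 277.1]
orientation: [[-0.997, 0.074, 0.002], [0.074, 0.997, -0.003], [-0.002, -0.003, -1.0]]
force: [0.1, 1.5, -0.3]
opening: -0.0
finger_force: 0.0
```

```bash
python3 - <<'E'
from h import *
a=imaging.camera("wrist"); m=imaging.camera_model("wrist"); save("w0",a)
import pickle; pickle.dump(m,open("w0.pkl","wb"))
print(manip.state()["ee_pos"],manip.state()["clock"],{k:np.round(v,3).tolist() for k,v in m.items()})
for l in ("plate","stop","coating"): print(l,look_for("wrist",l))
E
```

```text
[ 491.22952332 -166.66565856  277.41627506] 2.3 {'fx': 325.449, 'fy': 325.449, 'cx': 320.645, 'cy': 203.226, 'cam_to_world': [[0.077, 0.945, 0.318, 409.769], [0.997, -0.071, -0.029, -159.407], [-0.005, 0.32, -0.948, 421.122], [0.0, 0.0, 0.0, 1.0]]}
plate [{'bbox': [307.9, 134.2, 86.9, 90.0], 'p': 0.87}, {'bbox': [0.0, 112.3, 61.4, 94.4], 'p': 0.6}]
stop [{'bbox': [223.6, 136.7, 24.8, 54.9], 'p': 0.64}]
coating [{'bbox': [312.3, 143.8, 81.7, 73.8], 'p': 0.91}, {'bbox': [3.0, 121.5, 46.2, 79.2], 'p': 0.84}, {'bbox': [227.0, 137.4, 18.9, 54.5], 'p': 0.55}]
```

View pics/w0.png

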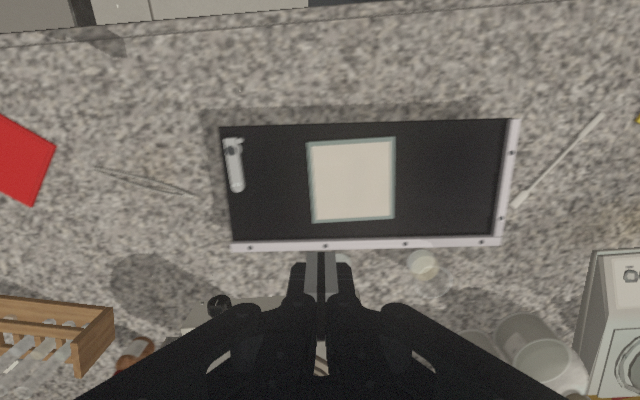

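The wrist view shows the board with its rail below: inner line from (231,241) to (497,236), closed lip at about x=503. The plate corners are (306,142), (394,137), (395,219) and (313,223). The stop runs from the pivot near (234,150) to its free end at (238,191). I'll fit the edges.

```bash
cat >> h.py <<'E'
def edges(g,pts,axis,half,sign):
    """strongest gradient of given sign along axis (0=rows,1=cols) around approx points, subpixel"""
    out=[]
    for u,v in pts:
        u,v=int(round(u)),int(round(v))
        p=g[v-half:v+half+1,u-1:u+2].mean(1) if axis==0 else g[v-1:v+2,u-half:u+half+1].mean(0)
        d=np.diff(p)*sign; k=int(d.argmax()); w=np.clip(d[max(k-1,0):k+2],0,None); c=(w*np.arange(max(k-1,0),max(k-1,0)+len(w))).sum()/w.sum()+.5-half
        out.append((u,v+c) if axis==0 else (u+c,v))
    return np.array(out,float)
def wline(m,pts,z):
    P=np.array([ray(m,*p,z)[:2] for p in pts]); vx,vy,x0,y0=cv2.fitLine(P.astype(np.float32),cv2.DIST_HUBER,0,.01,.01).ravel()
    n=np.array([-vy,vx]); r=(P-[x0,y0])@n
    return np.array([x0,y0]),np.array([vx,vy]),float(np.abs(r).max())
def between(a,b,n=12,t=.08): return [np.array(a)+(np.array(b)-a)*s for s in np.linspace(t,1-t,n)]
def inter(l1,l2):
    s=np.linalg.solve(np.c_[l1[1],-l2[1]],l2[0]-l1[0]); return l1[0]+l1[1]*s[0]
E
python3 - <<'E'
from h import *
import pickle
m=pickle.load(open("w0.pkl","rb")); a=cv2.imread("pics/w0.png"); g=cv2.GaussianBlur(cv2.cvtColor(a,cv2.COLOR_BGR2GRAY),(3,3),0).astype(float)
def L(n,p,q,ax,s,z,h=6):
    l=wline(m,edges(g,between(p,q),ax,h,s),z); d=l[1]; ang=np.degrees(np.arctan2(d[1],d[0])); print(n,l[0].round(1),"ang",round(ang%180,2),"res",round(l[2],1)); return l
rail=L("rail",(250,240),(490,236),0,1,40)
lip=L("lip",(506,130),(497,225),1,1,40)
op=L("open",(223,140),(231,230),1,-1,40,4)
pn=L("pnear",(306,142),(394,137),0,1,45); pf=L("pfar",(313,223),(395,219),0,-1,45)
po=L("popen",(306,142),(313,223),1,1,45); pc=L("pclosed",(394,137),(395,219),1,-1,45)
for x,y in ((pn,po),(pn,pc),(pf,pc),(pf,po),(rail,lip),(rail,op)): print(inter(x,y).round(1))
c=a[120:215,210:270]; cv2.imwrite("pics/w0c.png",cv2.resize(c,None,fx=6,fy=6,interpolation=cv2.INTER_CUBIC))
E
```

```text
rail [ 591.7 -109.7] ang 87.33 res 0.5
lip [521.7  47.8] ang 177.18 res 0.5
open [ 508.3 -285.1] ang 177.62 res 1.3
pnear [ 461.2 -131.7] ang 89.27 res 0.3
pfar [ 562.  -126.1] ang 89.12 res 0.3
popen [ 508.8 -183.6] ang 179.39 res 0.9
pclosed [515.6 -81. ] ang 178.79 res 0.4
[ 460.5 -183.1]
[461.8 -79.9]
[562.7 -82. ]
[ 561.1 -184.1]
[598.9  44. ]
[ 583.4 -288.3]
```

View pics/w0c.png

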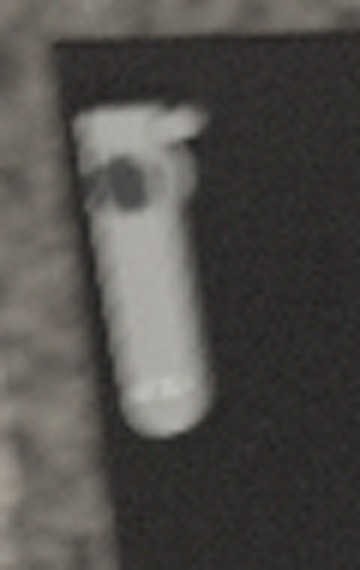

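The crop shows the stop bar almost parallel to the open edge, with the pivot at crop (125,185) and the free end at (168,435). The dowel is at (185,125). The board pose is now fitted, so I move to the outside of the stop.

{"name": "step_arm", "arguments": {
  "plan": "-0.042 -0.187 0 -0.033 0;-0.042 -0.187 0 -0.033 0;-0.042 -0.187 0 -0.033 0;-0.042 -0.187 0.24 -0.033 0;-0.042 -0.187 0.24 -0.033 0;-0.042 -0.187 0.24 -0.033 0;-0.042 -0.187 0.24 -0.033 0;-0.042 -0.187 0.24 -0.033 0"
}}

```text
clock: 3.25
ee_pos: [509.0, -295.8, 92.0]
orientation: [[-0.999, 0.04, -0.008], [0.04, 0.999, 0.006], [0.009, 0.006, -1.0]]
force: [-0.9, 0.4, 0.1]
opening: -0.001
finger_force: 0.0
```

```bash
cat >> h.py <<'E'
O=np.array([526.5,-114.1]); th=np.radians(-2.7); RB=np.array([[np.cos(th),-np.sin(th)],[np.sin(th),np.cos(th)]])
def b2w(p): return O+RB@np.array(p,float)
def w2b(p): return RB.T@(np.array(p)[:2]-O)
def st():
    s=manip.state(); R=np.array(s["orientation"]); print("t",s["clock"],"board",w2b(s["ee_pos"]).round(1),"z",round(s["ee_pos"][2],1),"yaw",np.degrees(np.arctan2(-R[0,1],R[1,1])).round(2),"F",np.round(s["force"],1)); return s
def goto(*bpts):
    s=st(); R=np.array(s["orientation"])
    for x,y,z in bpts: print((x,y,z),(R.T@(np.r_[b2w((x,y)),z]-s["ee_pos"])/750).round(4))
E
python3 - <<'E'
from h import *
goto((-5,-195,45),(-5,-178,45),(-6,-157,45),(-17,-141,45),(-34,-132.5,45))
import pickle; m=pickle.load(open("w0.pkl","rb"))
for p in ((-52,-154,53),(-2,-154,50),(-62.5,-144,50)): print(p,np.round(proj(m,np.r_[b2w(p[:2]),p[2]]),1))
E
```

```text
t 3.25 board [  -8.9 -182.3] z 92.0 yaw -2.3 F [-0.9  0.4  0.1]
(-5, -195, 45) [-0.0056 -0.0173  0.0626]
(-5, -178, 45) [-0.0058  0.0054  0.0627]
(-6, -157, 45) [-0.0046  0.0334  0.0629]
(-17, -141, 45) [0.0099 0.0548 0.0631]
(-34, -132.5, 45) [0.0325 0.0663 0.0634]
(-52, -154, 53) [233.2 154.3]
(-2, -154, 50) [238.7 195.4]
(-62.5, -144, 50) [241.6 144.3]
```

```bash
sed -i 's/O=np.array(\[526.5,-114.1\])/O=np.array([523.2,-115.2])/' h.py; python3 - <<'E'
from h import *
imaging.camera("top")
goto((-5,-195,45))
E
```

```text
t 3.3 board [  -3.7 -182.5] z 94.8 yaw -2.33 F [ 0.1 -0.   0.7]
(-5, -195, 45) [ 0.0016 -0.0169  0.0663]
```

{"name": "step_arm", "arguments": {
  "plan": "0.0 -0.017 0 -0.01 0;0.0 -0.017 0.066 -0.01 0;0.0 -0.017 0.066 -0.01 0;0.0 -0.017 0.066 -0.01 0;0.0 -0.017 0.066 -0.01 0;0.0 -0.017 0.066 -0.01 0"
}}

```text
clock: 3.9
ee_pos: [513.0, -313.7, 49.7]
orientation: [[-0.999, 0.035, 0.004], [0.035, 0.999, -0.002], [-0.005, -0.002, -1.0]]
force: [-0.5, -0.1, -0.2]
opening: 0.004
finger_force: 0.0
```

```bash
python3 - <<'E'
from h import *
a=imaging.camera("wrist"); m=imaging.camera_model("wrist"); save("w1",a)
goto((-5,-178,45),(-6,-157,45),(-17,-141,45),(-26,-136,45),(-34,-132.5,45))
for p in ((-52,-154,53),(-2,-154,50),(-62.5,-144,50)): print(p,np.round(proj(m,np.r_[b2w(p[:2]),p[2]]),1))
E
```

```text
t 3.95 board [  -1.2 -198.5] z 49.3 yaw -2.0 F [-0.4 -0.1  0.2]
(-5, -178, 45) [0.0048 0.0275 0.0057]
(-6, -157, 45) [0.0057 0.0555 0.0057]
(-17, -141, 45) [0.0201 0.077  0.0056]
(-26, -136, 45) [0.0321 0.0838 0.0055]
(-34, -132.5, 45) [0.0427 0.0886 0.0055]
(-52, -154, 53) [423.2 169.4]
(-2, -154, 50) [410.  266.9]
(-62.5, -144, 50) [446.7 144.6]
```

View pics/w1.png

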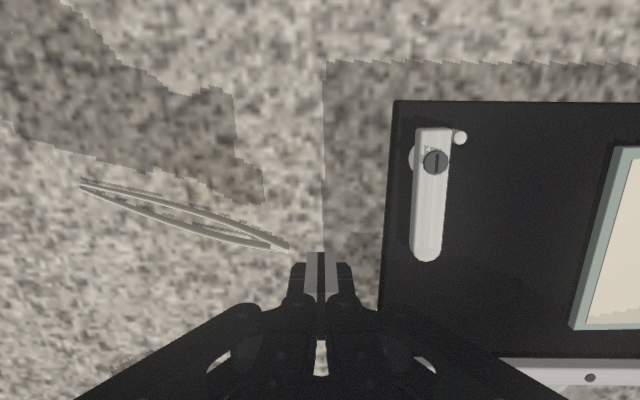

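The near view shows the pivot screw at (435,162), dowel (459,138), stop free end (426,261) and plate corner (617,147). Tweezers lie on the bench, below the finger. The offset from my prediction comes from arm settling in the first picture, so I refit.

```bash
python3 - <<'E'
from h import *
a=imaging.camera("wrist"); m=imaging.camera_model("wrist"); save("w2",a); st()
g=cv2.GaussianBlur(cv2.cvtColor(a,cv2.COLOR_RGB2GRAY),(3,3),0).astype(float)
# positions from pixels
for n,uv,z,b in (("screw",(435,162),53,(-52,-154)),("dowel",(459.5,138),50,(-62.5,-144)),("tipend",(426.5,261.5),50,(-2,-154))):
    P=ray(m,*uv,z)[:2]; print(n,P.round(1),"-> O",(P-RB@np.array(b)).round(1))
l=wline(m,edges(g,between((395,110),(381,290)),1,6,-1),40); d=l[1]; print("open",l[0].round(1),w2b(l[0]).round(1),np.degrees(np.arctan2(d[1],d[0])),l[2])
l=wline(m,edges(g,between((510,358),(630,360)),0,6,1),48); d=l[1]; print("rail",l[0].round(1),w2b(l[0]).round(1),np.degrees(np.arctan2(d[1],d[0])),l[2])
for z in (40,45): print("plate corners",w2b(ray(m,615,147,z)[:2]).round(1),w2b(ray(m,571,327,z)[:2]).round(1))
E
```

```text
t 4.0 board [  -1.5 -198.4] z 48.9 yaw -2.0 F [-0.3 -0.2  1. ]
screw [ 460.5 -261.6] -> O [ 519.7 -110.2]
dowel [ 450.9 -250.8] -> O [ 520.1 -109.9]
tipend [ 510.7 -260.9] -> O [ 519.9 -107.1]
open [ 481.6 -280.3] [ -33.7 -166.9] -2.6517985 0.14771067478571626
rail [ 575.7 -175.9] [ 55.3 -58.2] 87.39176 0.22275273619047
plate corners [-61.4 -61.4] [ 40.3 -55.7]
plate corners [-62.1 -65.9] [ 36.2 -60.4]
```

```bash
sed -i 's/O=np.array(\[523.2,-115.2\])/O=np.array([520.4,-111.0])/;s/radians(-2.7)/radians(-2.65)/' h.py; python3 - <<'E'
from h import *
goto((-5,-178,45),(-5,-168,45),(-6,-157,45),(-11,-148,45),(-17,-141,45),(-26,-136,45),(-34,-132.5,45))
E
```

```text
t 4.0 board [   1.3 -202.4] z 48.9 yaw -2.0 F [-0.3 -0.2  1. ]
(-5, -178, 45) [0.008  0.0327 0.0051]
(-5, -168, 45) [0.0079 0.046  0.0051]
(-6, -157, 45) [0.009  0.0607 0.0051]
(-11, -148, 45) [0.0156 0.0727 0.0051]
(-17, -141, 45) [0.0235 0.0822 0.005 ]
(-26, -136, 45) [0.0354 0.089  0.005 ]
(-34, -132.5, 45) [0.046  0.0938 0.0049]
```

{"name": "step_arm", "arguments": {
  "plan": "0.008 0.02 0 0 0;0.008 0.033 0 0 0;0.008 0.04 0 0 0;0.008 0.046 0 0 0;0.008 0.053 0 0 0;0.009 0.06 0 0 0;0.012 0.066 0 0 0;0.0156 0.072 0 0 0"
}}

```text
clock: 4.8
ee_pos: [501.9, -258.3, 47.0]
orientation: [[-0.999, 0.035, 0.001], [0.035, 0.999, -0.001], [-0.001, -0.001, -1.0]]
force: [2.2, -1.6, -0.2]
opening: -0.0
finger_force: 0.9
```

```bash
python3 - <<'E'
from h import *
goto((-11,-148,45),(-17,-141,45),(-26,-136,45),(-34,-132.5,45),(-37,-132.5,45))
E
```

```text
t 4.8 board [ -11.6 -148. ] z 47.0 yaw -2.01 F [ 2.2 -1.6 -0.2]
(-11, -148, 45) [-0.0009 -0.      0.0026]
(-17, -141, 45) [0.007  0.0094 0.0026]
(-26, -136, 45) [0.019  0.0162 0.0026]
(-34, -132.5, 45) [0.0296 0.021  0.0026]
(-37, -132.5, 45) [0.0336 0.021  0.0025]
```

Contact force is 2 N and the stop is moving. I continue the swing.

{"name": "step_arm", "arguments": {
  "plan": "0.004 0.005 0 0 0;0.007 0.0095 0 0 0;0.013 0.013 0 0 0;0.019 0.016 0 0 0;0.024 0.019 0 0 0;0.03 0.021 0 0 0;0.033 0.021 0 0 0;0.034 0.021 0 0 0"
}}

```text
clock: 5.6
ee_pos: [479.3, -241.7, 47.5]
orientation: [[-0.999, 0.034, 0.006], [0.034, 0.999, -0.001], [-0.006, -0.001, -1.0]]
force: [7.6, 1.2, 1.0]
opening: 0.004
finger_force: 2.9
```

```bash
python3 - <<'E'
from h import *
a=imaging.camera("wrist"); save("w3",a); goto((-37,-132.5,45),(-40,-132.5,45))
E
```

```text
t 5.65 board [ -35.  -132.5] z 47.5 yaw -1.97 F [6.7 0.6 0.6]
(-37, -132.5, 45) [0.0026 0.     0.0033]
(-40, -132.5, 45) [0.0066 0.0001 0.0033]
```

View pics/w3.png

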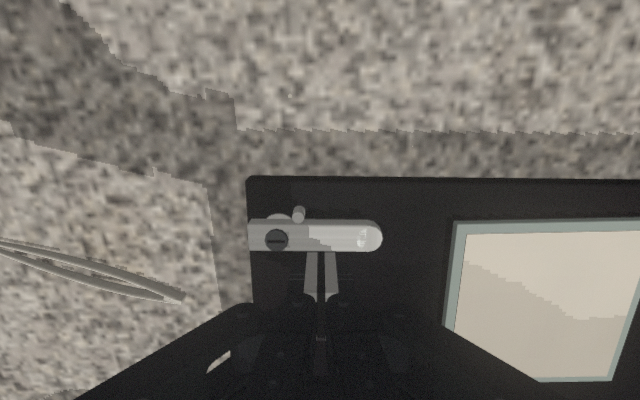

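The stop is parallel to the board edge and against the dowel at (298,213), with 7 N of resistance. The plate's near-open corner is at about (453,221). I'll press briefly, then back off and lift.

{"name": "step_arm", "arguments": {
  "plan": "0.004 0 0 0 0;0.004 0 0 0 0;-0.02 0 0 0 0;-0.03 0 0 0 0;-0.03 0 -0.1 0 0;-0.03 0 -0.1 0 0;-0.03 0 -0.1 0 0"
}}

```text
clock: 6.35
ee_pos: [499.5, -243.8, 124.4]
orientation: [[-0.999, 0.036, 0.003], [0.036, 0.999, -0.002], [-0.003, -0.002, -1.0]]
force: [0.2, -0.4, -0.3]
opening: -0.004
finger_force: 0.0
```

```bash
python3 - <<'E'
from h import *
imaging.camera("top")
a=imaging.camera("wrist"); m=imaging.camera_model("wrist"); save("w4",a); st()
print(look_for("wrist","plate"))
for b in ((-58,-65,45),(-58,35,45),(43,-62,45)): print(b,np.round(proj(m,np.r_[b2w(b[:2]),b[2]]),0))
goto((-78,-13,110),(-78,-13,43))
E
```

```text
t 6.45 board [ -16.6 -132.4] z 121.7 yaw -2.04 F [ 0.  -0.2 -0.3]
[{'bbox': [409.7, 149.5, 153.9, 135.5], 'p': 0.63}]
(-58, -65, 45) [420. 158.]
(-58, 35, 45) [566. 159.]
(43, -62, 45) [410. 286.]
t 6.5 board [ -16.9 -132.2] z 121.0 yaw -2.04 F [0.5 0.7 0.4]
(-78, -13, 110) [0.0797 0.1597 0.015 ]
(-78, -13, 43) [0.0795 0.1597 0.1043]
```

View pics/w4.png

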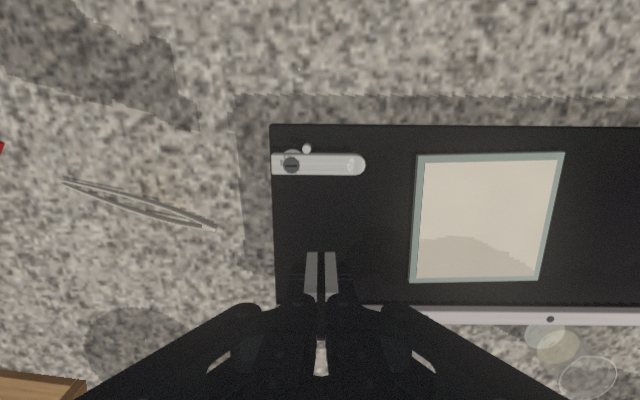

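The picture shows the plate corners at (418,155), (564,152), (538,281) and (409,283). The stop lies back against the dowel at (306,149). Next I go to the near edge.

{"name": "step_arm", "arguments": {
  "plan": "0.086 0.159 0 0 0;0.086 0.159 0 0 0;0.086 0.159 0 0 0;0.086 0.159 0 0 0;0.086 0.159 0.04 0 0;0.086 0.159 0.08 0 0;0.086 0.159 0.09 0 0;0.086 0.159 0.09 0 0"
}}

```text
clock: 7.3
ee_pos: [437.2, -121.3, 52.9]
orientation: [[-0.999, 0.036, -0.004], [0.036, 0.999, 0.001], [0.004, 0.0, -1.0]]
force: [0.0, 0.1, 0.7]
opening: 0.002
finger_force: 0.0
```

```bash
python3 - <<'E'
from h import *
for i in range(3): imaging.camera("top")
goto((-82,-15,42),(-60,-15,42),(-46,-15,42))
a=imaging.camera("wrist");m=imaging.camera_model("wrist"); save("w5",a); print(look_for("wrist","plate"))
E
```

```text
t 7.45 board [-80.7 -14.3] z 54.9 yaw -2.04 F [-0.1  0.   0.7]
(-82, -15, 42) [ 0.0017 -0.001   0.0173]
(-60, -15, 42) [-0.0276 -0.0013  0.0173]
(-46, -15, 42) [-0.0463 -0.0015  0.0173]
[{'bbox': [221.3, 283.6, 186.1, 90.6], 'p': 0.69}]
```

{"name": "step_arm", "arguments": {
  "plan": "0 0 0.008 0.013 0;0 0 0.0165 0.013 0;0 0 0.0165 0.013 0;-0.01 0 0.0165 0.013 0;-0.016 0 0.0165 0.013 0;-0.021 0 0.0165 0.013 0;-0.026 0 0.0165 0.013 0;-0.03 -0.001 0.0165 0.013 0"
}}

```text
clock: 8.35
ee_pos: [461.2, -122.4, 41.9]
orientation: [[-0.999, 0.045, -0.0], [0.045, 0.999, 0.0], [0.0, 0.0, -1.0]]
force: [-1.0, 0.4, -0.1]
opening: 0.002
finger_force: 0.5
```

```bash
python3 - <<'E'
from h import *
goto((-46,-15,42))
E
```

```text
t 8.35 board [-58.6 -14.1] z 41.9 yaw -2.57 F [-1.   0.4 -0.1]
(-46, -15, 42) [-0.0168 -0.0013 -0.0002]
```

{"name": "step_arm", "arguments": {
  "plan": "-0.004 0 0 0 0;-0.008 0 0 0 0;-0.011 0 0 0 0;-0.013 0 0 0 0;-0.015 0 0 0 0;-0.016 0 0 0 0"
}}

```text
clock: 8.95
ee_pos: [473.1, -123.1, 41.9]
orientation: [[-0.999, 0.045, -0.0], [0.045, 0.999, 0.0], [0.0, 0.0, -1.0]]
force: [-1.0, 0.2, 0.3]
opening: 0.001
finger_force: 0.5
```

```bash
python3 - <<'E'
from h import *
imaging.camera("top");goto((-46,-15,42))
E
```

```text
t 9.0 board [-46.5 -14.3] z 41.9 yaw -2.59 F [-1.1  0.6 -0.3]
(-46, -15, 42) [-0.0007 -0.001  -0.0001]
```

Not yet against the rail (still 1 N), so I continue in small steps.

{"name": "step_arm", "arguments": {
  "plan": "-0.002 0 0 0 0;-0.003 0 0 0 0;-0.004 0 0 0 0"
}}

```text
clock: 9.3
ee_pos: [473.8, -123.0, 41.7]
orientation: [[-0.999, 0.046, -0.004], [0.046, 0.999, 0.001], [0.004, 0.001, -1.0]]
force: [-6.2, -0.5, 3.7]
opening: -0.001
finger_force: 3.2
```

{"name": "step_arm", "arguments": {
  "plan": "-0.0015 0 0 0 0;-0.0027 0 0 0 0;-0.0027 0 0 0 0"
}}

```text
clock: 9.6
ee_pos: [473.9, -122.9, 41.6]
orientation: [[-0.999, 0.046, -0.008], [0.046, 0.999, 0.001], [0.008, 0.001, -1.0]]
force: [-7.5, 0.5, 4.8]
opening: -0.001
finger_force: 4.3
```

It is flush: the force rose to 7.5 N with no more motion. I back off, lift and look.

{"name": "step_arm", "arguments": {
  "plan": "0.01 0 0 0 0;0.03 0 0 0 0;0.03 0 0 0 0;0.03 0 -0.06 0 0;0.03 0 -0.12 0 0;0.03 0 -0.16 0 0;0.03 0 -0.16 0 0;0.03 0 -0.16 0 0"
}}

```text
clock: 10.4
ee_pos: [457.3, -122.4, 162.8]
orientation: [[-0.999, 0.045, 0.004], [0.045, 0.999, -0.001], [-0.004, -0.0, -1.0]]
force: [-0.4, 0.4, -0.1]
opening: 0.006
finger_force: 0.0
```

```bash
python3 - <<'E'
from h import *
for i in range(4): imaging.camera("top")
a=imaging.camera("wrist");m=imaging.camera_model("wrist"); save("w6",a); print(look_for("wrist","plate"))
for b in ((-35,-65,45),(-35,35,45),(65,-65,45),(65,35,45)): print(b,np.round(proj(m,np.r_[b2w(b[:2]),b[2]]),0))
goto((15,62,110),(15,62,42))
E
```

```text
[{'bbox': [257.2, 226.9, 119.1, 83.7], 'p': 0.87}]
(-35, -65, 45) [262. 230.]
(-35, 35, 45) [377. 230.]
(65, -65, 45) [267. 326.]
(65, 35, 45) [371. 326.]
t 10.7 board [-64.6 -14.2] z 161.0 yaw -2.59 F [-0.1 -1.1 -0.3]
(15, 62, 110) [-0.1064  0.1015  0.0678]
(15, 62, 42) [-0.1066  0.1015  0.1584]
```

View pics/w6.png

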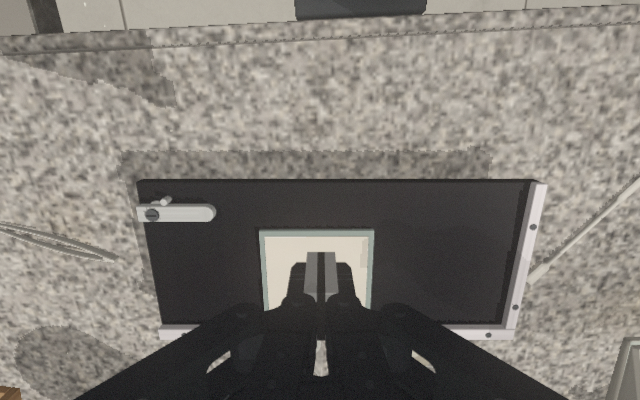

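The plate lies flush and parallel to the rail: near corners at (259,230) and (374,230), so about y -67 to +33 on the board. Next I go to its closed-end edge.

{"name": "step_arm", "arguments": {
  "plan": "-0.106 0.1015 0 0 0;-0.106 0.1015 0 0 0;-0.106 0.1015 0.02 0 0;-0.106 0.1015 0.08 0 0;-0.106 0.1015 0.13 0 0;-0.106 0.1015 0.14 0 0;-0.106 0.1015 0.14 0 0;-0.106 0.1015 0.14 0 0"
}}

```text
clock: 11.5
ee_pos: [539.4, -50.2, 58.0]
orientation: [[-0.999, 0.046, 0.002], [0.046, 0.999, -0.0], [-0.002, -0.0, -1.0]]
force: [-0.1, -0.2, -0.2]
opening: -0.002
finger_force: 0.0
```

```bash
python3 - <<'E'
from h import *
for i in range(5): imaging.camera("top")
goto((15,62,42),(15,30,42),(15,-87,42))
E
```

```text
t 11.75 board [16.2 61.9] z 58.3 yaw -2.6 F [0.4 0.2 0.4]
(15, 62, 42) [0.0016 0.0002 0.0217]
(15, 30, 42) [ 0.0016 -0.0425  0.0217]
(15, -87, 42) [ 0.0018 -0.1985  0.0217]
```

{"name": "step_arm", "arguments": {
  "plan": "0.0016 0 0.012 0 0;0.0016 0 0.021 0 0;0.0016 0 0.021 0 0;0.0016 -0.01 0.021 0 0;0.0016 -0.018 0.021 0 0;0.0016 -0.026 0.021 0 0;0.0016 -0.034 0.021 0 0;0.0016 -0.042 0.021 0 0"
}}

```text
clock: 12.55
ee_pos: [535.7, -81.6, 41.1]
orientation: [[-0.999, 0.045, -0.0], [0.045, 0.999, 0.0], [0.0, 0.0, -1.0]]
force: [-0.2, 1.2, -0.1]
opening: -0.002
finger_force: 0.5
```

```bash
python3 - <<'E'
from h import *
goto((17,-30,42),(19,-86,42))
E
```

```text
t 12.55 board [14.  30.1] z 41.1 yaw -2.6 F [-0.2  1.2 -0.1]
(17, -30, 42) [-0.004  -0.0801 -0.0012]
(19, -86, 42) [-0.0066 -0.1548 -0.0012]
```

{"name": "step_arm", "arguments": {
  "plan": "0 -0.01 -0.001 0 0;-0.001 -0.02 -0.001 0 0;-0.001 -0.03 -0.001 0 0;-0.002 -0.04 -0.001 0 0;-0.002 -0.05 -0.001 0 0;-0.003 -0.06 -0.001 0 0;-0.003 -0.07 -0.001 0 0;-0.004 -0.078 -0.001 0 0"
}}

```text
clock: 13.35
ee_pos: [533.8, -136.8, 41.8]
orientation: [[-0.999, 0.044, -0.006], [0.044, 0.999, 0.005], [0.006, 0.005, -1.0]]
force: [-6.3, 10.8, 8.8]
opening: -0.0
finger_force: 5.6
```

```bash
python3 - <<'E'
from h import *
a=imaging.camera("wrist"); m=imaging.camera_model("wrist"); save("w7",a)
goto((19,-86,42))
for b in ((-35,-43,40),(-35,-143,40)): print(b,np.round(proj(m,np.r_[b2w(b[:2]),b[2]]),0))
E
```

```text
t 13.4 board [ 15.1 -27. ] z 41.8 yaw -2.57 F [-2.   2.1 -0.6]
(19, -86, 42) [-0.0051 -0.0787 -0.0005]
(-35, -43, 40) [285. 167.]
(-35, -143, 40) [ 65. 166.]
```

View pics/w7.png

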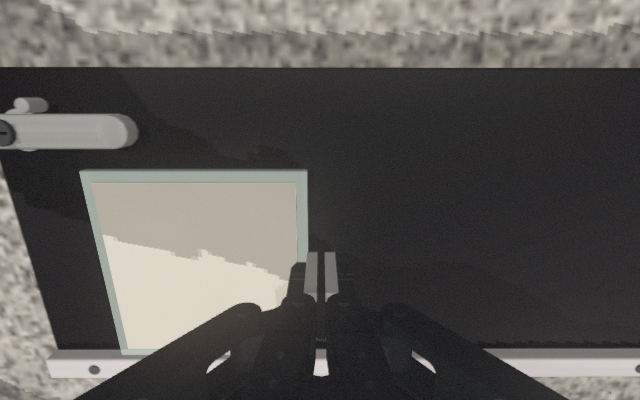

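The plate looks flush: its far-open corner at (122,350) meets the rail, and the near edge is parallel at row 171. The fingertip is narrower along y than I assumed, so the closed edge is at about y = -34. I push on without sideways drift.

{"name": "step_arm", "arguments": {
  "plan": "0.001 -0.01 0 0 0;0.001 -0.02 0 0 0;0.001 -0.03 0 0 0;0.001 -0.04 0 0 0;0.001 -0.05 0 0 0;0.001 -0.06 0 0 0;0.001 -0.069 0 0 0;0.001 -0.076 0 0 0"
}}

```text
clock: 14.2
ee_pos: [531.9, -196.8, 41.8]
orientation: [[-0.999, 0.046, -0.002], [0.046, 0.999, 0.001], [0.002, 0.001, -1.0]]
force: [-2.1, 5.4, 2.3]
opening: 0.002
finger_force: 2.5
```

```bash
cat > meas.py <<'E'
from h import *
for i in range(2): imaging.camera("top")
a=imaging.camera("wrist"); m=imaging.camera_model("wrist"); s=st()
g=cv2.GaussianBlur(cv2.cvtColor(a,cv2.COLOR_RGB2GRAY),(3,3),0).astype(float)
import sys
yc=float(sys.argv[1])   # guess of closed edge y
P=lambda x,y,z: np.array(proj(m,np.r_[b2w((x,y)),z]))
def L(n,p,q,ax,s_,z,h):
    pts=edges(g,between(p,q,10,.1),ax,h,s_); l=wline(m,pts,z); d=l[1]; ang=np.degrees(np.arctan2(d[1],d[0]))+2.65
    print(n,"pix",pts[0].round(1),pts[-1].round(1),"board",w2b(l[0]).round(1),"ang",round((ang+45)%90-45,2),"res",round(l[2],2))
L("near",P(-35,yc-40,45),P(-35,yc-10,45),0,1,45,14)
L("closed",P(-33,yc,45),P(-5,yc,45),1,-1,45,14)
L("openedge",P(-70,-170,40),P(-40,-170,40),1,-1,40,12) if P(-40,-170,40)[0]>15 else print("open edge out",P(-40,-170,40))
print("near corner guess",P(-35,yc,45).round(1))
E
python3 meas.py -92
```

```text
t 14.35 board [ 16.2 -86.5] z 41.8 yaw -2.66 F [-0.1  0.   0.6]
near pix [223.  168.5] [278.  168.5] board [ -34.2 -117. ] ang 0.04 res 0.01
closed pix [305.7 177. ] [306.6 224. ] board [-19.3 -92.8] ang 0.3 res 0.1
openedge pix [123.7  89. ] [134.6 146. ] board [ -56.3 -167.9] ang 11.86 res 7.1
near corner guess [307.6 166.7]
```

The plate is still flush (near edge at -34.2, angle 0.04°) and overhangs about 23 mm. It needs 7 mm more.

{"name": "step_arm", "arguments": {
  "plan": "0 -0.003 0 0 0;0 -0.006 0 0 0;0 -0.0095 0 0 0;0 -0.0095 0 0 0"
}}

```text
clock: 14.75
ee_pos: [532.7, -204.8, 41.9]
orientation: [[-0.999, 0.046, 0.0], [0.046, 0.999, -0.001], [-0.0, -0.001, -1.0]]
force: [-0.8, 0.3, -0.3]
opening: -0.001
finger_force: 0.3
```

```bash
python3 meas.py -99
```

```text
t 14.9 board [ 17.1 -93.1] z 42.1 yaw -2.61 F [ 0.8 -0.3  0.3]
near pix [223.  165.5] [277.  165.4] board [ -34.6 -124. ] ang 0.16 res 0.01
closed pix [305.7 175. ] [306.6 222. ] board [-19.3 -99.5] ang 0.34 res 0.1
openedge pix [139.8  87. ] [149.5 144. ] board [ -57.4 -169.1] ang 2.08 res 6.23
near corner guess [306.8 164.7]
```

{"name": "step_arm", "arguments": {
  "plan": "0 0.015 0 0 0;0 0.03 0 0 0;0 0.03 -0.04 0 0;0 0.03 -0.1 0 0;0 0.03 -0.16 0 0;-0.06 0 -0.22 0 0;-0.08 -0.07 -0.22 0 0;-0.08 -0.07 -0.22 0 0"
}}

```text
clock: 15.7
ee_pos: [593.0, -263.1, 209.7]
orientation: [[-0.999, 0.047, 0.006], [0.047, 0.999, -0.005], [-0.006, -0.005, -1.0]]
force: [-0.5, -0.1, -1.2]
opening: -0.001
finger_force: 0.0
```

```bash
python3 - <<'E'
from h import *
for i in range(8): imaging.camera("top")
a=imaging.camera("wrist"); m=imaging.camera_model("wrist"); st(); save("w8",a)
print([ (d["bbox"],d["p"]) for d in look_for("wrist","plate")+look_for("wrist","stop")])
g=cv2.GaussianBlur(cv2.cvtColor(a,cv2.COLOR_RGB2GRAY),(3,3),0).astype(float)
P=lambda x,y,z: np.array(proj(m,np.r_[b2w((x,y)),z]))
def L(n,p,q,ax,s_,z,h):
    pts=edges(g,between(P(*p,z),P(*q,z),10,.1),ax,h,s_); l=wline(m,pts,z); d=l[1]; ang=np.degrees(np.arctan2(d[1],d[0]))+2.65
    print(n,"pix",pts[0].round(1),pts[-1].round(1),"board",w2b(l[0]).round(1),"ang",round((ang+45)%90-45,2),"res",round(l[2],2)); return l
L("near",(-35,-165),(-35,-102),0,1,45,8)
L("closed",(-33,-100),(50,-100),1,-1,45,8)
L("open plate (coating edge?)",(-33,-200),(60,-200),1,1,45,8)
L("far",(65,-195),(65,-105),0,-1,45,8)
L("board open",(-72,-170),(-40,-170),1,-1,40,8)
L("rail out of plate",(65,-95),(65,0),0,1,40,8)
print(P(-52,-154,53),P(-52,-104,50),P(-62.5,-144,50))
E
```

```text
t 16.15 board [  76.3 -143. ] z 206.6 yaw -2.49 F [ 0.1  0.1 -0.7]
[([1.1, 3.5, 62.0, 120.8], 0.88), ([256.5, 57.2, 115.4, 115.3], 0.82), ([288.1, 27.8, 82.7, 19.0], 0.87)]
near pix [302.   58.2] [361.   58.3] board [ -35.1 -133.6] ang 0.16 res 0.02
closed pix [369.7  71. ] [366.6 147. ] board [  7.1 -99.9] ang 0.15 res 0.23
open plate (coating edge?) pix [255.4  71. ] [259.7 156. ] board [  11.8 -200. ] ang -0.06 res 0.35
far pix [275.  172.2] [351.  167.4] board [  62.5 -149.6] ang 4.42 res 7.48
board open pix [289.2  15. ] [289.6  48. ] board [ -56.2 -170.1] ang -0.19 res 0.43
rail out of plate pix [379.  172.6] [457.  172.5] board [ 66.6 -47.3] ang 0.29 res 0.65
[307.33095585  34.6913454 ] [367.60167947  35.56085898] [319.52577774  21.16009203]
```

```bash
python3 - <<'E'
import cv2
g=cv2.cvtColor(cv2.imread("pics/w8.png"),cv2.COLOR_BGR2GRAY)
for c in (285,300,320,340,355,362,390): print(c,g[158:184,c].tolist())
for r in (24,26,28,30,34,40,44,46,48,50): print(r,g[r,284:376:6].tolist())
E
```

```text
285 [184, 183, 185, 185, 185, 185, 184, 184, 183, 183, 171, 169, 170, 170, 155, 136, 132, 127, 132, 134, 131, 126, 127, 141, 151, 157]
300 [184, 183, 183, 184, 183, 183, 183, 182, 183, 174, 139, 141, 138, 140, 136, 131, 174, 179, 181, 181, 179, 179, 179, 181, 180, 181]
320 [183, 184, 183, 184, 183, 183, 182, 182, 183, 175, 139, 139, 137, 144, 148, 132, 174, 183, 176, 145, 88, 87, 87, 86, 128, 181]
340 [183, 185, 183, 185, 185, 186, 185, 185, 184, 176, 138, 138, 140, 144, 146, 130, 175, 184, 187, 186, 184, 184, 184, 183, 183, 183]
355 [185, 185, 183, 184, 184, 185, 186, 185, 185, 175, 139, 136, 137, 144, 145, 128, 174, 184, 184, 186, 188, 184, 185, 183, 182, 182]
362 [140, 137, 135, 135, 138, 137, 137, 137, 137, 136, 139, 137, 136, 146, 144, 124, 169, 183, 185, 188, 187, 186, 186, 182, 183, 183]
390 [50, 50, 47, 49, 55, 50, 55, 49, 52, 42, 46, 44, 49, 60, 93, 124, 168, 180, 184, 184, 187, 185, 184, 183, 183, 182]
24 [101, 47, 41, 44, 51, 47, 160, 40, 48, 45, 47, 40, 47, 39, 41, 43]
26 [84, 48, 109, 88, 126, 105, 110, 98, 100, 98, 104, 100, 99, 71, 48, 43]
28 [79, 48, 170, 143, 82, 169, 169, 168, 169, 168, 168, 167, 170, 165, 42, 44]
30 [73, 48, 168, 131, 85, 162, 168, 166, 166, 166, 166, 165, 183, 167, 50, 45]
34 [89, 58, 174, 86, 58, 112, 172, 174, 174, 171, 172, 171, 173, 165, 86, 49]
40 [94, 62, 166, 169, 80, 151, 166, 166, 165, 167, 164, 164, 171, 164, 46, 47]
44 [106, 69, 139, 139, 141, 140, 140, 141, 140, 142, 144, 142, 144, 106, 45, 44]
46 [97, 68, 68, 115, 139, 124, 70, 70, 68, 64, 65, 66, 66, 45, 42, 46]
48 [87, 64, 55, 55, 158, 51, 51, 49, 51, 53, 44, 47, 48, 43, 53, 49]
50 [80, 55, 55, 54, 55, 52, 54, 57, 50, 53, 55, 50, 51, 48, 45, 44]
```

There is no dark gap at the rail along the whole far edge, the overhang measures 30 mm, and the stop is fully back. I'm handing in.

```bash
python3 -c "
from bench import manip
print(manip.finish_job())"
```

```text
the job is handed in; nothing more can be done
None
```

The job is handed in: the stop is swung fully back against its dowel, and the plate sits flush against the rail with about 30 mm overhanging the open end. It finished at about 16 s of the 64 s allowed, and only the plate's glass edges and the stop were touched.

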